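# Load a sample tin under the spring clamp of the shaker

## Robot

A 6-joint arm with a two-finger parallel gripper is mounted at the origin on a cart in front of the work surface, level with it; the furniture and walls round the work are solid. World frame = base frame: x ahead of the robot, y to its left, z up, the work surface at z = 0. Lengths are in m, angles in rad, forces in N, time in s.
With the tool pointing down it reaches from about 0.325 to 0.85 m from the base axis. Payload 15.5 kg.
Tool frame: the origin (TCP) lies on the front face of the gripper's body, between the roots of the fingers; the fingertips stand 78 mm ahead of it and the grasp point (between the pads) lies 60 mm ahead of it; z points along the fingers, y is the line along which they close (so a half turn about z gives the same grasp; the last joint's range is limited). The gripper opens to 91 mm and grips with 3 to 60 N. Pads are 32 mm wide; open, the fingers measure 118 mm over their backs; the gripper's body (76 mm by 178 mm) begins 60 mm behind the grasp point.
Start: joints at [-1.442, 0.494, 1.345, -0, 1.302, -0.096], TCP at [0.139, -0.609, 0.292] pointing down, gripper open.
Joint ranges: [-2.91, 2.91], [-0.82, 2.16], [0.22, 2.67], [-1.22, 4.37], [0.12, 2.79], [-3.08, 3.08]. Speed limits (rad/s): [1.89, 1.89, 2.57, 3.01, 3.01, 3.01].

## Interface

Orientations are given as a rotation vector (axis times angle).
In Python, from workcell import ctrl gives the robot as it stands. The module is installed in compiled form; this text tells all that it offers.
- The arm moves only by the shell command python3 -m inch 'ROWS'. ROWS is JSON, a list of rows, each an object of numbers: "fingers": the closure, from -1 (fully open) to 1 (shut); "dx", "dy", "dz": the shift along the tool's x, y, z each as a share of 600 mm, from -1 to 1; "twist": the turn about the tool's z as a share of 2 rad, from -1 to 1. In form: [{"fingers": .., "dx": .., "dy": .., "dz": .., "twist": ..}, ...]. A call has 1 to 5 rows; each row is the pose to reach, as a shift and turn from the pose commanded when the call began, along the tool's axes at that moment; what a row does not reach only later rows make up. A row lasts 1/10 s, in which the tool goes at most 50 mm and 8.59 degrees, less where a joint would pass 70% of its speed; a pose out of reach is approached as far as the arm can. A call with a number of a shift or a turn outside -1 to 1 is refused whole. A call with a gripper value outside its range is refused whole. The fingers move at their own pace and stop on an object; the grip force is fixed at half the most. Time passes only in rows, so rows that repeat a pose let the fingers close. It gives the time, the measured TCP pose, the force, the opening and the grip force at its end, in the units of the state.
- ctrl.sense(): the state, without advancing time (a new reading comes with each control period).
- ctrl.camera(name): name is "scene" or "top"; returns the picture (400x640x3 uint8, red, green, blue); there is no depth.
- ctrl.camera_model(name): a dict with "mtx" (3x3 intrinsics, pixels), "rvec" (rotation vector, rad) and "tvec" (3), from world to camera coordinates, as OpenCV has them. Camera axes: x right, y down, z forward; pixel columns grow to the right and rows downward; lengths in m; the calibration is good to about 2 mm. A picture is of the moment at which its call begins. camera_model takes no time and is no camera call.
- ctrl.hand_in(): hands the job in; it is judged then, once.
The state is a dict: "clock": time; "q": joint angles; "qvel": joint speeds; "tau": joint torques, N m; "tool_pos": TCP position; "ee_rot": TCP orientation; "contact_force": force on the tool from outside, world axes, zero at the start; "wrist_torque": the same for the moment, N m; "gripper_width": opening from 0.0 (shut) to 1.0 (fully open); "finger_force": force on a finger pad.
Only numpy, scipy, OpenCV 4.12 (cv2) and the standard library are available. Lean on these libraries where they do the work, as an engineer would, in place of code of your own. Each camera call takes 0.05 s, during which the arm holds its last target. There are 200 camera calls.

## Task

Load the sample tin into the shaker's clamp with the fingertips, without gripping or lifting it: with one fingertip press the black bar beside the lane down and keep it down, so that the spring-closed flap stands open, and with the other fingertip push the tin along the lane under the open flap until it is home against the end stop. Then let go of both, so that the flap springs down onto the tin's lid and clamps it. Leave the other tins, the crucible, the vial and the spatula where they are.

Things in the scene. Friction and masses are not known exactly. Their poses are not given: they have to be found in the camera images.
- shaker: white platform shaker fixed to the bench, 236 x 168 mm; its bare aluminium platform (222 x 164 mm) has its top 66 mm above the bench. Origin: centre of its underside. x: along the loading lane, from the control panel with the dark display towards the end stop; y: left of that; z up. Below, x, y, z in mm are in this frame
- lane_mouth (a point): middle of the lane's mouth, on the platform, at x = 6, y = -25, z = 66. From here to x = 90 two rails 10 mm high, 72 mm apart, guide the tin; they flare outwards back to x = -24. Before that (x = -111 to -24) the loading end is open. The lane's centre line is y = -25; the end stop, 18 mm high, has its face at x = 88
- nest (a point): where the middle of the tin (half-way up) is when it is home against the end stop: x = 56, y = -25, z = 81
- tin_center (a point): round aluminium sample tin with its lid on, 64 mm in diameter, 30 mm high, about 0.15 kg, standing upright on the loading end of the lane; this point is its centre, half-way up (15 mm above the platform)
- flap (a joint): angle of the clamp, one rigid rocker of steel flap and black bar. 0: shut on nothing, the flap droops 22 degrees across the lane and blocks it. 0.663 rad: wide open, at its stop. The tin passes under it at 0.45 and more; resting on the tin's lid it reads about 0.38. A spring and damper close it: about 3 N on the bar start it, 7 N keep it wide open, more if pressed fast
- shaft (a point): middle of the clamp's shaft (8 mm thick), on which the rocker turns: along x at y = 14, z = 106 (40 mm above the platform), from x = -106 to 100, on posts 47 mm high at x = -98, 32 and 94 (y = 8 to 21)
- press_bar (a point): middle of the top face of the black ribbed press bar left of the lane, a flat bar 116 mm long along x (x = -98 to 18) and 30 mm wide, outer edge 30 degrees up. Shut: x = -40, y = 60, z = 104. Pressed to the stop: y = 49, z = 77, nearly level. Press it about y = 55, anywhere along x; the tip can slide along it. With the tip 12 to 15 mm above the platform the flap is wide enough open
- pad (a point): centre of the underside of the flap's rubber pad (24 mm in diameter), at x = 61. The flap spans x = 40 to 82 and reaches from the shaft over the lane to y = -60; its front edge at x = 40 has a turned-down lip
- spare_tin: another round aluminium tin, 68 mm in diameter, 30 mm high, on the bench; to be left alone. Origin: centre of its underside
- small_tin: another round aluminium tin, 60 mm in diameter, 26 mm high, on the bench; to be left alone. Origin: centre of its underside
- crucible: white porcelain crucible, 48 mm in diameter, 36 mm high, on the bench; to be left alone. Origin: centre of its underside
- vial: screw-cap sample vial, 25 mm in diameter, 60 mm high, on the bench; to be left alone. Origin: centre of its underside
- spatula: thin steel spatula, 174 mm long, lying on the bench; to be left alone. Origin: middle of its underside
Things that resemble listed ones, but are neither listed nor needed, are in the scene too. Leave any pink look-alike of the part that bears tin_center alone.

How it is judged:
On the way, in this order (a step that is already met when the one before it is completed fails the run):
1. a finger holds the bar down and the flap open while the tin is still outside (value of joint flap above 0.45 rad and contact force between the fingers and flap above 1 N and x of tin_center in the frame of nest below -0.042 m), for 0.2 s.
2. with the flap still held open the tin has been pushed home under it (value of joint flap above 0.42 rad and contact force between the fingers and flap above 1 N and horizontal distance between tin_center and nest below 0.008 m), for 0.1 s.
At the end, for the whole second after the job is handed in: the tin stands flat at the end stop, its centre within 8 mm of the nest, and the flap has sprung down and rests on its lid (flap between 0.32 and 0.44 rad, pressing with more than 1 N); all at rest and let go (horizontal distance between tin_center and nest below 0.008 m and angle between tin_center's own z axis and vertical below 0.06 rad and value of joint flap between 0.32 and 0.44 rad and contact force between tin and flap above 1 N and linear speed of tin below 0.01 m/s); the robot touches nothing.
It fails at once if the tin is lifted or carried (more than 8 mm off the platform) (z of tin_center in the frame of nest above 0.008 m).
It fails at once if the tin is knocked off the platform (z of tin_center in the frame of nest below -0.01 m).
It fails at once if the tin is tipped by more than about 14 degrees (angle between tin_center's own z axis and vertical above 0.25 rad).
It fails at once if another tin, the crucible, the vial or the spatula is moved by more than 20 mm (distance of any of spare_tin, small_tin, crucible, vial, spatula from where it was at the start of the episode above 0.02 m).
It also fails if it takes over 38 s, if anything falls off the work surface, if the arm or the gripper's body presses on something with over 40 N, if the wrist force passes 120 N, or if a joint passes its speed limit or range.

## Working session

There is one attempt and no reset: what is moved stays moved. The work goes in short steps, Python scripts to look and compute and a shell command to move; the robot and the scene stay as the last step left them, time stands still between calls to the robot, and variables do not carry over. Pictures are saved under pics/ and viewed, at most 10 in all, crops included, and the job is handed in when it is done.

```bash
mkdir -p pics
python3 - <<'E'
from workcell import ctrl
import cv2,numpy as np
for n in("scene","top"):
    im=ctrl.camera(n);cv2.imwrite(f"pics/{n}0.png",im[...,::-1])
    m=ctrl.camera_model(n);print(n,{k:np.round(v,4).tolist() for k,v in m.items()})
s=ctrl.sense();print(s)
E
```

```text
scene {'mtx': [[465.8068, 0.0, 319.2841], [0.0, 465.8068, 203.417], [0.0, 0.0, 1.0]], 'rvec': [0.7058, -2.4272, 1.3589], 'tvec': [0.458, 0.1707, 0.9911]}
top {'mtx': [[375.5427, 0.0, 310.3322], [0.0, 375.5427, 199.268], [0.0, 0.0, 1.0]], 'rvec': [2.047, -2.1793, 0.2193], 'tvec': [0.1338, 0.4729, 0.9801]}
{'clock': 0.1, 'q': array([-1.44150265e+00,  4.94128353e-01,  1.34608430e+00, -4.59857123e-06,
        1.30251128e+00, -9.55053611e-02]), 'qvel': array([ 0.00131677, -0.00185789, -0.00144262,  0.0004123 ,  0.00018501,
        0.00010961]), 'tau': array([ 1.51505006e-03, -8.80241060e+01, -3.82543981e+01,  7.06262654e-02,
        4.83960437e-02, -2.61413163e-05]), 'tool_pos': array([ 0.13928298, -0.60900763,  0.29168818]), 'ee_rot': array([-3.12064452e+00, -3.52245498e-01,  3.69693007e-05]), 'contact_force': array([0.38868989, 0.27541552, 0.07224437]), 'wrist_torque': array([ 0.0451079 ,  0.00852134, -0.00497982]), 'finger_force': 0.0, 'gripper_width': 0.9993186544574373}
```

View pics/top0.png

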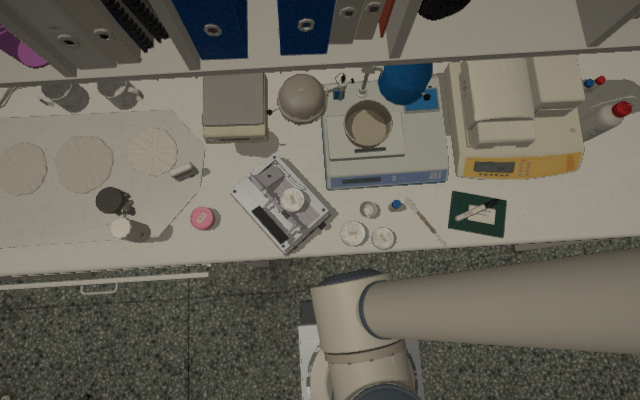

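View pics/scene0.png

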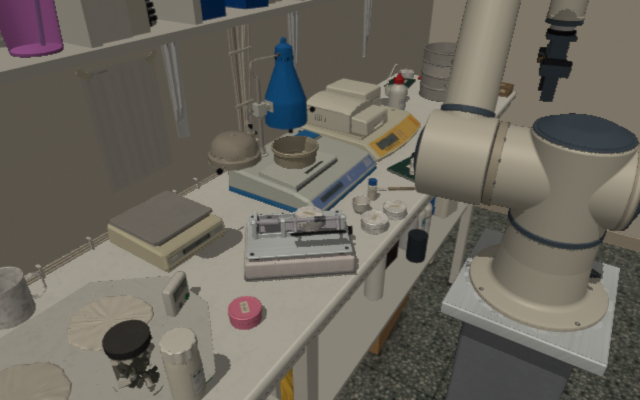

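Top view: the shaker is at about (280,205), with a white-lidded tin at (292,200) on it. Candidates for the tin are (292,200) on the platform, bench tins at (352,233) and (383,238), the crucible at (369,209), and the pink look-alike at (202,217). By the description I choose (292,200) and check it in a close crop.

Run:
```python
import cv2,numpy as np
a=cv2.imread("pics/top0.png")[150:255,220:340];b=cv2.imread("pics/scene0.png")[195:285,235:365]
a=cv2.resize(a,(480,420),interpolation=cv2.INTER_CUBIC)
cv2.imwrite("pics/crop_t.png",a)
cv2.imwrite("pics/crop_s.png",cv2.resize(b,(780,540),interpolation=cv2.INTER_CUBIC))
```

```text
(no output)
```

View pics/crop_t.png

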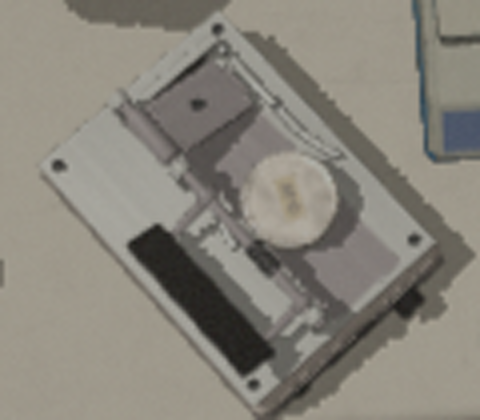

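View pics/crop_s.png

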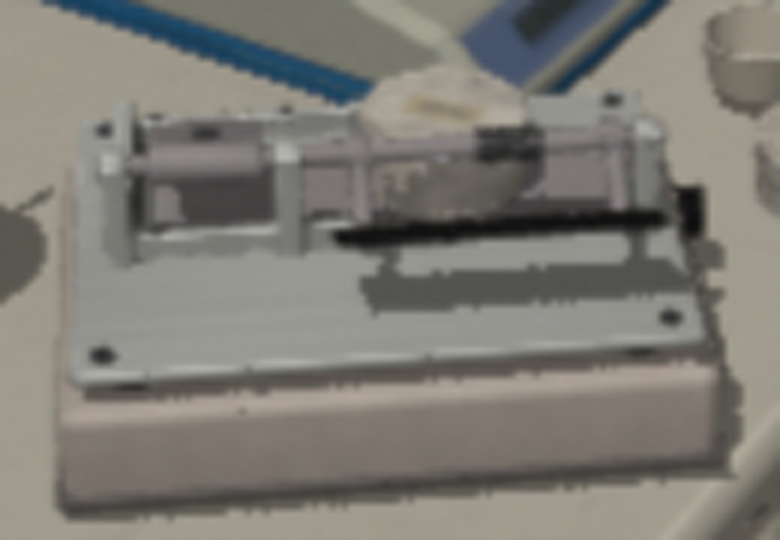

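The crops confirm it: the tin is on the lane (top crop 290,200) and not yet under the flap (200,100). The black bar runs from (145,240) to (255,365), and platform screws are at (217,30), (58,166), (414,240) and (253,385).

```bash
cat > h.py <<'E'
import cv2,numpy as np
from workcell import ctrl
def ray(n,px,z):
    m=ctrl.camera_model(n);R=cv2.Rodrigues(np.array(m["rvec"],float))[0];t=np.array(m["tvec"],float).ravel()
    p=np.atleast_2d(np.array(px,float));u=np.c_[p,np.ones(len(p))]@np.linalg.inv(np.array(m["mtx"])).T@R
    c=-R.T@t;return c+u*((z-c[2])/u[:,2])[:,None]
E
python3 - <<'E'
from h import *
np.set_printoptions(precision=4,suppress=True)
f=lambda p:(np.array(p)+.5)/4-.5+[220,150]
S=ray("top",f([[217,30],[58,166],[414,240],[253,385]]),.067)  # endR,endL,panelR,panelL
g=lambda p:(np.array(p)+.5)/6-.5+[235,195]
S2=ray("scene",g([[104,130],[102,356],[613,100],[671,317]]),.067)
for s in(S,S2):
    d=s[0]+s[1]-s[2]-s[3];e=s[1]+s[3]-s[0]-s[2]
    print(s[:,:2],"c",s.mean(0),"yaw",np.arctan2(d[1],d[0]),np.arctan2(-e[0],e[1]),np.hypot(*d[:2])/2,np.hypot(*e[:2])/2)
# tin by mask
c=(S.mean(0)+S2.mean(0))[:2]/2
im=cv2.imread("pics/top0.png");hsv=cv2.cvtColor(im,cv2.COLOR_BGR2HSV)
d=S[0]+S[1]-S[2]-S[3]+S2[0]+S2[1]-S2[2]-S2[3];yaw=np.arctan2(d[1],d[0])
R=np.array([[np.cos(yaw),-np.sin(yaw)],[np.sin(yaw),np.cos(yaw)]])
print("c",c,"yaw",yaw)
t=ray("top",f([[290,200],[242,200],[338,200],[290,153],[290,248]]),.096);print("tin",t[:,:2],"in shaker",(t[:,:2]-c)@R)
b=ray("top",f([[145,242],[257,363]]),.104);print("bar ends",(b[:,:2]-c)@R)
k=lambda x,y:c+R@[x,y]
for n,x,y in(("nest",.056,-.025),("mouth",.006,-.025),("bar",-.04,.055)):print(n,k(x,y),np.hypot(*k(x,y)))
E
```

```text
[[0.6014 0.1971]
 [0.5121 0.3086]
 [0.4462 0.0718]
 [0.3565 0.1838]] c [0.479  0.1903 0.067 ] yaw 0.6775973349400258 0.6753334835338163 0.1994535652527276 0.14320172348849
[[0.6047 0.1963]
 [0.5137 0.3081]
 [0.4484 0.0707]
 [0.3585 0.1827]] c [0.4813 0.1895 0.067 ] yaw 0.6780574043610001 0.6796399156600031 0.20004771623170492 0.14387405922577687
c [0.4802 0.1899] yaw 0.6778277117654378
tin [[0.4726 0.1519]
 [0.4746 0.1832]
 [0.4707 0.1206]
 [0.5041 0.1503]
 [0.4409 0.1536]] in shaker [[-0.0297 -0.0248]
 [-0.0085 -0.0017]
 [-0.0509 -0.048 ]
 [-0.0062 -0.0459]
 [-0.0534 -0.0036]]
bar ends [[ 0.0113  0.0633]
 [-0.0957  0.0617]]
nest [0.5395 0.2055] 0.5773079971506604
mouth [0.5005 0.1742] 0.5299748780037448
bar [0.4145 0.2076] 0.4636340139176586
```

Measured centre (0.480, 0.190), yaw 0.678. Both views agree within 2 mm, and the tin is at (-30, -25) in the shaker frame. Plan: set the fingers about 80 mm apart across the shaft, one on the bar and one behind the tin, with tool x along the lane.

```bash
cat >> h.py <<'E'
C=np.array([.4802,.1899]);YAW=.678
RS=np.array([[np.cos(YAW),-np.sin(YAW)],[np.sin(YAW),np.cos(YAW)]])
def rows(p,z,shaker=True):
    s=ctrl.sense();T=cv2.Rodrigues(s["ee_rot"])[0];w=C+RS@np.array(p) if shaker else np.array(p)
    d=T.T@(np.r_[w,z]-s["tool_pos"])
    print("t",round(s["clock"],2),"shaker xy",((s["tool_pos"][:2]-C)@RS).round(4),"z",s["tool_pos"][2].round(4),"d/.6",(d/.6).round(4),
     "twist/2",round((np.arctan2(T[1,0],T[0,0])-YAW)/2,4),"F",s["contact_force"].round(1),"w",round(s["gripper_width"],3),"q",s["q"].round(2))
E
python3 -c "
from h import *
rows([.45,-.25],.292,False);rows([-.085,.015],.25)"
```

```text
t 0.1 shaker xy [-0.7666 -0.4084] z 0.2917 d/.6 [ 6.382e-01 -4.679e-01  1.000e-04] twist/2 -0.2266 F [0.4 0.3 0.1] w 0.999 q [-1.44  0.49  1.35 -0.    1.3  -0.1 ]
t 0.1 shaker xy [-0.7666 -0.4084] z 0.2917 d/.6 [ 0.7124 -1.1317  0.0708] twist/2 -0.2266 F [0.4 0.3 0.1] w 0.999 q [-1.44  0.49  1.35 -0.    1.3  -0.1 ]
```

```bash
python3 -m inch '[{"fingers":-0.46,"dx":0.64,"dy":-0.47,"dz":0,"twist":-0.2266},{"fingers":-0.46,"dx":0.64,"dy":-0.47,"dz":0,"twist":-0.2266},{"fingers":-0.46,"dx":0.64,"dy":-0.47,"dz":0,"twist":-0.2266},{"fingers":-0.46,"dx":0.64,"dy":-0.47,"dz":0,"twist":-0.2266},{"fingers":-0.46,"dx":0.64,"dy":-0.47,"dz":0,"twist":-0.2266}]'; python3 -c "
from h import *
rows([.45,-.25],.292,False);rows([-.085,.015],.25)"
```

```text
clock: 0.6
tool_pos: [0.3036, -0.4183, 0.2921]
ee_rot: [-2.962, -1.045, -0.0]
contact_force: [0.7, -1.0, -0.0]
gripper_width: 0.732
finger_force: 0.0
t 0.6 shaker xy [-0.5191 -0.3629] z 0.2921 d/.6 [ 3.66e-01 -6.54e-02  2.00e-04] twist/2 0.0001 F [ 0.7 -1.  -0. ] w 0.732 q [-1.06  0.34  1.61  0.    1.19 -0.17]
t 0.6 shaker xy [-0.5191 -0.3629] z 0.2921 d/.6 [ 0.7235 -0.6297  0.0704] twist/2 0.0001 F [ 0.7 -1.  -0. ] w 0.732 q [-1.06  0.34  1.61  0.    1.19 -0.17]
```

```bash
python3 -m inch '[{"fingers":-0.46,"dx":0.72,"dy":-0.63,"dz":0,"twist":0},{"fingers":-0.46,"dx":0.72,"dy":-0.63,"dz":0,"twist":0},{"fingers":-0.46,"dx":0.72,"dy":-0.63,"dz":0,"twist":0},{"fingers":-0.46,"dx":0.72,"dy":-0.63,"dz":0,"twist":0},{"fingers":-0.46,"dx":0.72,"dy":-0.63,"dz":0,"twist":0}]'; python3 -c "
from h import *
rows([-.085,.015],.25)"
```

```text
clock: 1.1
tool_pos: [0.3458, -0.172, 0.2922]
ee_rot: [-2.963, -1.044, -0.0]
contact_force: [1.5, -0.2, 0.4]
gripper_width: 0.731
finger_force: 0.0
t 1.1 shaker xy [-0.3317 -0.1975] z 0.2922 d/.6 [ 0.4109 -0.3545  0.0703] twist/2 -0.0003 F [ 1.5 -0.2  0.4] w 0.731 q [-0.62  0.16  1.89  0.    1.1   0.28]
```

```bash
python3 -m inch '[{"fingers":-0.46,"dx":0.41,"dy":-0.354,"dz":0.07,"twist":0},{"fingers":-0.46,"dx":0.41,"dy":-0.354,"dz":0.07,"twist":0},{"fingers":-0.46,"dx":0.41,"dy":-0.354,"dz":0.07,"twist":0},{"fingers":-0.46,"dx":0.41,"dy":-0.354,"dz":0.07,"twist":0},{"fingers":-0.46,"dx":0.41,"dy":-0.354,"dz":0.07,"twist":0}]'; python3 -c "
from h import *
rows([-.085,.015],.25)"
```

```text
clock: 1.6
tool_pos: [0.3903, 0.0713, 0.2601]
ee_rot: [2.963, 1.045, 0.0]
contact_force: [1.4, -1.6, -0.4]
gripper_width: 0.729
finger_force: 0.0
t 1.6 shaker xy [-0.1444 -0.036 ] z 0.2601 d/.6 [ 0.099  -0.0849  0.0169] twist/2 -0.0 F [ 1.4 -1.6 -0.4] w 0.729 q [ 0.03  0.22  1.91 -0.    1.01  0.92]
```

```bash
python3 -m inch '[{"fingers":-0.46,"dx":0.099,"dy":-0.085,"dz":0.017,"twist":0},{"fingers":-0.46,"dx":0.099,"dy":-0.085,"dz":0.017,"twist":0},{"fingers":-0.46,"dx":0.099,"dy":-0.085,"dz":0.09,"twist":0},{"fingers":-0.46,"dx":0.099,"dy":-0.085,"dz":0.09,"twist":0}]'; python3 -c "
from h import *
rows([-.085,.015],.158)
a=ctrl.camera('scene')[...,::-1][130:290,215:375];b=ctrl.camera('top')[...,::-1][130:270,210:350]
cv2.imwrite('pics/c2.png',np.hstack([cv2.resize(a,(400,400),interpolation=2),cv2.resize(b,(400,400),interpolation=2)]))"
```

```text
clock: 2.0
tool_pos: [0.4027, 0.1465, 0.2032]
ee_rot: [-2.961, -1.047, 0.01]
contact_force: [-0.3, -1.1, 0.3]
gripper_width: 0.725
finger_force: 0.0
t 2.0 shaker xy [-0.0876  0.0148] z 0.2032 d/.6 [ 0.0047 -0.0001  0.0753] twist/2 0.0009 F [-0.3 -1.1  0.3] w 0.725 q [ 0.21  0.36  1.92 -0.    0.88  1.1 ]
```

View pics/c2.png

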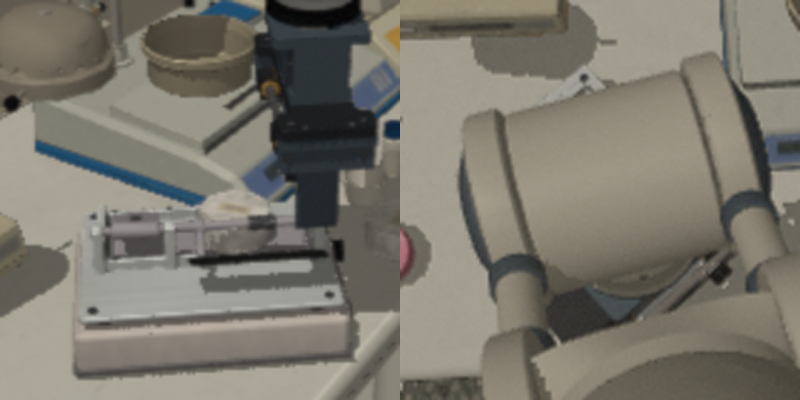

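The scene view shows the bar-side finger above the bar's panel end (about 315,225 in the crop), clear of the tin. Descending slowly.

```bash
python3 -m inch '[{"fingers":-0.46,"dx":0,"dy":0,"dz":0.013,"twist":0},{"fingers":-0.46,"dx":0,"dy":0,"dz":0.023,"twist":0},{"fingers":-0.46,"dx":0,"dy":0,"dz":0.033,"twist":0},{"fingers":-0.46,"dx":0,"dy":0,"dz":0.043,"twist":0},{"fingers":-0.46,"dx":0,"dy":0,"dz":0.043,"twist":0}]'; python3 -c "
from h import *
rows([-.085,.015],.158)"
```

```text
clock: 2.6
tool_pos: [0.4044, 0.146, 0.1799]
ee_rot: [-2.963, -1.044, 0.002]
contact_force: [0.3, 0.3, -0.3]
gripper_width: 0.726
finger_force: 0.0
t 2.6 shaker xy [-0.0866  0.0133] z 0.1799 d/.6 [ 0.0026 -0.0028  0.0365] twist/2 -0.0001 F [ 0.3  0.3 -0.3] w 0.726 q [0.21 0.4  1.94 0.   0.8  1.1 ]
```

```bash
python3 -m inch '[{"fingers":-0.46,"dx":0,"dy":-0.002,"dz":0.008,"twist":0},{"fingers":-0.46,"dx":0,"dy":-0.002,"dz":0.016,"twist":0},{"fingers":-0.46,"dx":0,"dy":-0.002,"dz":0.024,"twist":0},{"fingers":-0.46,"dx":0,"dy":-0.002,"dz":0.03,"twist":0},{"fingers":-0.46,"dx":0,"dy":-0.002,"dz":0.03,"twist":0}]'; python3 -c "
from h import *
rows([-.085,.015],.158)"
```

```text
clock: 3.1
tool_pos: [0.4054, 0.147, 0.1627]
ee_rot: [2.962, 1.044, 0.004]
contact_force: [5.2, -5.6, 8.1]
gripper_width: 0.726
finger_force: 4.4
t 3.1 shaker xy [-0.0852  0.0135] z 0.1627 d/.6 [ 0.0003 -0.0025  0.0079] twist/2 0.0 F [ 5.2 -5.6  8.1] w 0.726 q [ 0.21  0.43  1.96 -0.    0.75  1.1 ]
```

```bash
python3 -m inch '[{"fingers":-0.46,"dx":0,"dy":-0.002,"dz":0.006,"twist":0},{"fingers":-0.46,"dx":0,"dy":-0.002,"dz":0.008,"twist":0},{"fingers":-0.46,"dx":0,"dy":-0.002,"dz":0.008,"twist":0}]'; python3 -c "
from h import *
rows([-.085,.015],.158)
a=ctrl.camera('scene')[...,::-1][180:290,225:375]
cv2.imwrite('pics/c3.png',cv2.resize(a,(750,550),interpolation=2))"
```

```text
clock: 3.4
tool_pos: [0.4047, 0.1481, 0.1582]
ee_rot: [2.962, 1.045, 0.005]
contact_force: [4.4, -4.9, 10.2]
gripper_width: 0.73
finger_force: 4.8
t 3.4 shaker xy [-0.085   0.0148] z 0.1582 d/.6 [ 0.     -0.0003  0.0003] twist/2 0.0001 F [ 4.4 -4.9 10.2] w 0.73 q [ 0.21  0.44  1.96 -0.    0.73  1.11]
```

View pics/c3.png

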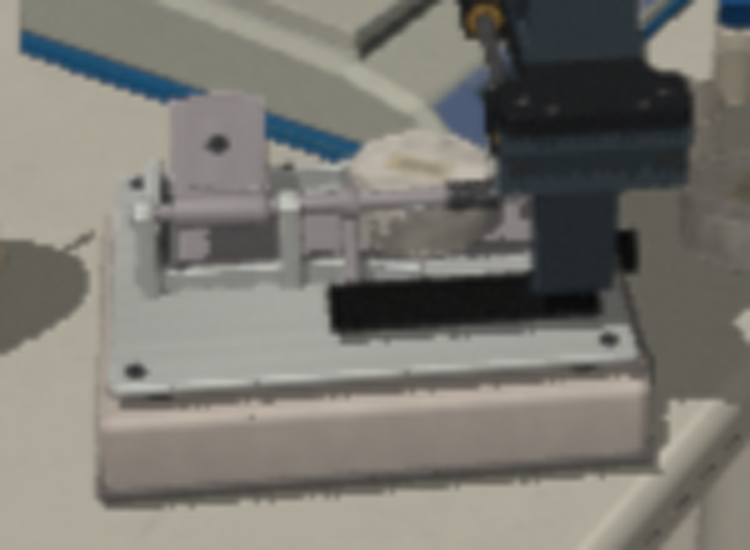

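The flap stands up (220,140) and the bar is flat under the finger (570,300). Pushing along the lane.

```bash
python3 -m inch '[{"fingers":-0.46,"dx":0.01,"dy":0,"dz":0,"twist":0},{"fingers":-0.46,"dx":0.022,"dy":0,"dz":0,"twist":0},{"fingers":-0.46,"dx":0.034,"dy":0,"dz":0,"twist":0},{"fingers":-0.46,"dx":0.046,"dy":0,"dz":0,"twist":0},{"fingers":-0.46,"dx":0.058,"dy":0,"dz":0,"twist":0}]'; python3 -c "
from h import *
rows([.008,.015],.158)"; python3 -m inch '[{"fingers":-0.46,"dx":0.012,"dy":0,"dz":0,"twist":0},{"fingers":-0.46,"dx":0.024,"dy":0,"dz":0,"twist":0},{"fingers":-0.46,"dx":0.036,"dy":0,"dz":0,"twist":0},{"fingers":-0.46,"dx":0.048,"dy":0,"dz":0,"twist":0},{"fingers":-0.46,"dx":0.048,"dy":0,"dz":0,"twist":0}]'; python3 -c "
from h import *
rows([.008,.015],.158)
a=ctrl.camera('scene')[...,::-1][180:290,225:375]
cv2.imwrite('pics/c4.png',cv2.resize(a,(750,550),interpolation=2))"
```

```text
clock: 3.95
tool_pos: [0.4295, 0.1697, 0.1576]
ee_rot: [2.963, 1.045, -0.003]
contact_force: [-5.0, -4.6, 6.6]
gripper_width: 0.727
finger_force: 3.8
t 3.95 shaker xy [-0.0521  0.0161] z 0.1576 d/.6 [ 0.1001  0.0018 -0.0009] twist/2 0.0001 F [-5.  -4.6  6.6] w 0.727 q [ 0.25  0.47  1.89 -0.    0.78  1.14]
clock: 4.45
tool_pos: [0.4529, 0.1883, 0.1577]
ee_rot: [-2.963, -1.045, 0.0]
contact_force: [0.3, 1.8, 4.0]
gripper_width: 0.728
finger_force: 2.1
t 4.45 shaker xy [-0.0222  0.0159] z 0.1577 d/.6 [ 0.0504  0.0015 -0.0006] twist/2 0.0001 F [0.3 1.8 4. ] w 0.728 q [0.27 0.5  1.82 0.   0.82 1.16]
```

View pics/c4.png

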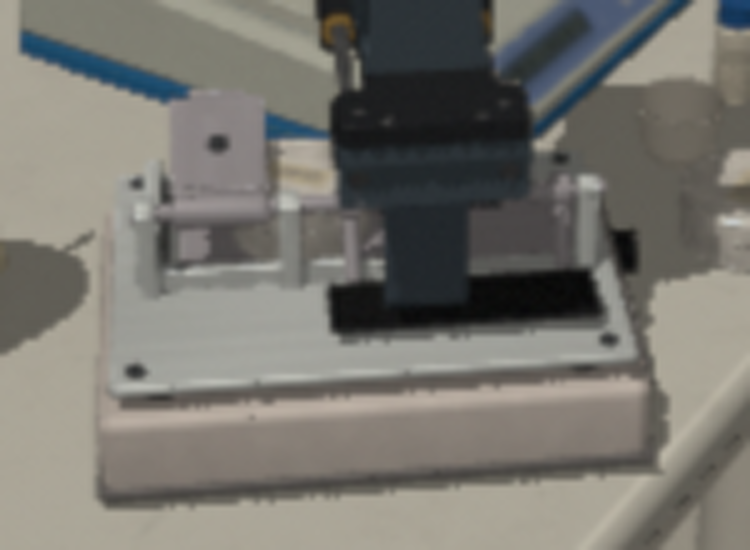

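The tin (around 300,170) is entering under the open flap. Continuing, slower near the stop.

```bash
python3 -m inch '[{"fingers":-0.46,"dx":0.01,"dy":0.001,"dz":0,"twist":0},{"fingers":-0.46,"dx":0.02,"dy":0.001,"dz":0,"twist":0},{"fingers":-0.46,"dx":0.03,"dy":0.001,"dz":0,"twist":0},{"fingers":-0.46,"dx":0.038,"dy":0.001,"dz":0,"twist":0},{"fingers":-0.46,"dx":0.044,"dy":0.001,"dz":0,"twist":0}]'; python3 -c "
from h import *
rows([.008,.015],.158)"; python3 -m inch '[{"fingers":-0.46,"dx":0.003,"dy":0,"dz":0,"twist":0},{"fingers":-0.46,"dx":0.005,"dy":0,"dz":0,"twist":0},{"fingers":-0.46,"dx":0.005,"dy":0,"dz":0,"twist":0}]'; python3 -c "
from h import *
rows([.008,.015],.158)"
```

```text
clock: 5.0
tool_pos: [0.4731, 0.2038, 0.1576]
ee_rot: [2.962, 1.045, -0.003]
contact_force: [-4.8, -4.2, 6.7]
gripper_width: 0.728
finger_force: 3.8
t 5.0 shaker xy [0.0032 0.0153] z 0.1576 d/.6 [ 0.0079  0.0005 -0.0007] twist/2 0.0001 F [-4.8 -4.2  6.7] w 0.728 q [ 0.29  0.53  1.76 -0.    0.86  1.18]
clock: 5.3
tool_pos: [0.4754, 0.2057, 0.1576]
ee_rot: [2.963, 1.045, -0.003]
contact_force: [-3.6, -2.1, 6.1]
gripper_width: 0.728
finger_force: 3.4
t 5.3 shaker xy [0.0061 0.0153] z 0.1576 d/.6 [ 0.0031  0.0005 -0.0007] twist/2 0.0001 F [-3.6 -2.1  6.1] w 0.728 q [ 0.29  0.53  1.75 -0.    0.86  1.19]
```

```bash
python3 -m inch '[{"fingers":-0.46,"dx":0.003,"dy":0,"dz":0,"twist":0},{"fingers":-0.46,"dx":0.004,"dy":0,"dz":0,"twist":0},{"fingers":-0.46,"dx":0.004,"dy":0,"dz":0,"twist":0}]' | grep -E "clock|force"; python3 -c "
from h import *
rows([.008,.015],.158)"; python3 -m inch '[{"fingers":-0.46,"dx":0.002,"dy":0,"dz":0,"twist":0},{"fingers":-0.46,"dx":0.004,"dy":0,"dz":0,"twist":0},{"fingers":-0.46,"dx":0.004,"dy":0,"dz":0,"twist":0}]'| grep -E "clock|force"; python3 -c "
from h import *
rows([.008,.015],.158)
a=ctrl.camera('scene')[...,::-1][180:290,225:375]
cv2.imwrite('pics/c5.png',cv2.resize(a,(750,550),interpolation=2))"
```

```text
clock: 5.6
contact_force: [-4.2, -3.3, 6.8]
finger_force: 3.5
t 5.6 shaker xy [0.0085 0.0153] z 0.1576 d/.6 [-0.0008  0.0005 -0.0007] twist/2 0.0001 F [-4.2 -3.3  6.8] w 0.731 q [ 0.29  0.53  1.75 -0.    0.86  1.19]
clock: 5.9
contact_force: [-7.9, -8.5, 9.9]
finger_force: 7.5
t 5.9 shaker xy [0.01   0.0153] z 0.1575 d/.6 [-0.0033  0.0005 -0.0009] twist/2 -0.0 F [-7.9 -8.5  9.9] w 0.727 q [ 0.3   0.53  1.74 -0.    0.87  1.19]
```

View pics/c5.png

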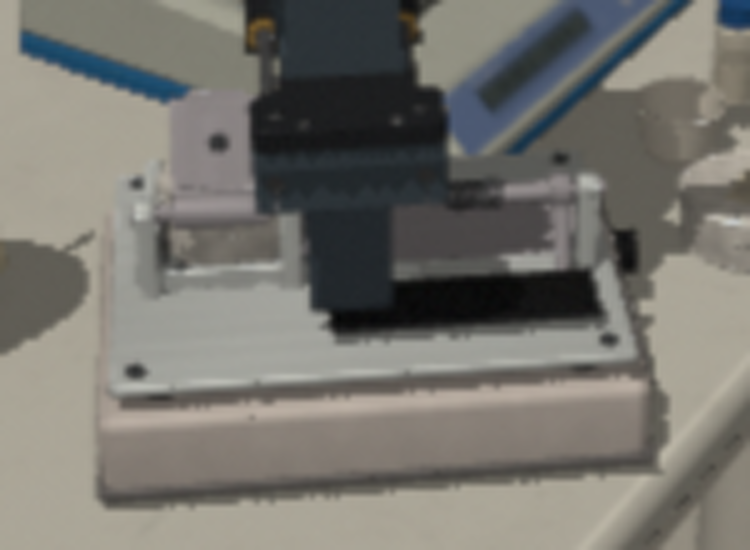

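The tin now fills the space between the posts (180–285, 240), and the force is rising. One more small nudge will confirm the stop.

```bash
python3 -m inch '[{"fingers":-0.46,"dx":0.003,"dy":0,"dz":0,"twist":0},{"fingers":-0.46,"dx":0.003,"dy":0,"dz":0,"twist":0}]' | grep -E "clock|force"; python3 -c "
from h import *
rows([.008,.015],.158)"
```

```text
clock: 6.15
contact_force: [-12.8, -13.7, 13.2]
finger_force: 11.2
t 6.15 shaker xy [0.0107 0.0155] z 0.1573 d/.6 [-0.0045  0.0008 -0.0012] twist/2 -0.0001 F [-12.8 -13.7  13.2] w 0.731 q [ 0.3   0.53  1.74 -0.    0.87  1.19]
```

The stop is firm: force rose to 19 N with almost no motion. Backing off 9 mm, then lifting straight up.

```bash
python3 -m inch '[{"fingers":-0.46,"dx":-0.008,"dy":0,"dz":0,"twist":0},{"fingers":-0.46,"dx":-0.02,"dy":0,"dz":0,"twist":0},{"fingers":-0.46,"dx":-0.02,"dy":0,"dz":-0.01,"twist":0},{"fingers":-0.46,"dx":-0.02,"dy":0,"dz":-0.025,"twist":0},{"fingers":-0.46,"dx":-0.02,"dy":0,"dz":-0.045,"twist":0}]' | grep -E "clock|force"; python3 -m inch '[{"fingers":-0.46,"dx":0,"dy":0,"dz":-0.04,"twist":0},{"fingers":-0.46,"dx":0,"dy":0,"dz":-0.1,"twist":0},{"fingers":-0.46,"dx":0,"dy":0,"dz":-0.15,"twist":0},{"fingers":-0.46,"dx":0,"dy":0,"dz":-0.15,"twist":0}]'; python3 -m inch '[{"fingers":-0.46,"dx":-0.3,"dy":0,"dz":0,"twist":0},{"fingers":-0.46,"dx":-0.3,"dy":0,"dz":0,"twist":0},{"fingers":-0.46,"dx":-0.3,"dy":0,"dz":0,"twist":0},{"fingers":-0.46,"dx":-0.3,"dy":0,"dz":0,"twist":0},{"fingers":-0.46,"dx":-0.3,"dy":0,"dz":0,"twist":0}]'; python3 -c "
from h import *
rows([.008,.015],.158)
a=ctrl.camera('scene')[...,::-1][180:290,225:375];b=ctrl.camera('top')[...,::-1][140:260,215:345]
cv2.imwrite('pics/c6.png',np.hstack([cv2.resize(a,(400,300),interpolation=2),cv2.resize(b,(400,300),interpolation=2)]))"
```

```text
clock: 6.65
contact_force: [0.2, -0.4, 0.2]
finger_force: 0.0
clock: 7.05
tool_pos: [0.4734, 0.2031, 0.2793]
ee_rot: [2.962, 1.045, 0.011]
contact_force: [0.3, 0.2, 0.1]
gripper_width: 0.727
finger_force: 0.0
clock: 7.55
tool_pos: [0.3282, 0.0882, 0.2747]
ee_rot: [-2.963, -1.043, 0.003]
contact_force: [0.9, 0.4, 0.3]
gripper_width: 0.731
finger_force: 0.0
t 7.55 shaker xy [-0.1822  0.0161] z 0.2747 d/.6 [0.3173 0.0015 0.194 ] twist/2 -0.0006 F [0.9 0.4 0.3] w 0.731 q [ 0.09  0.11  2.   -0.    1.03  0.98]
```

View pics/c6.png

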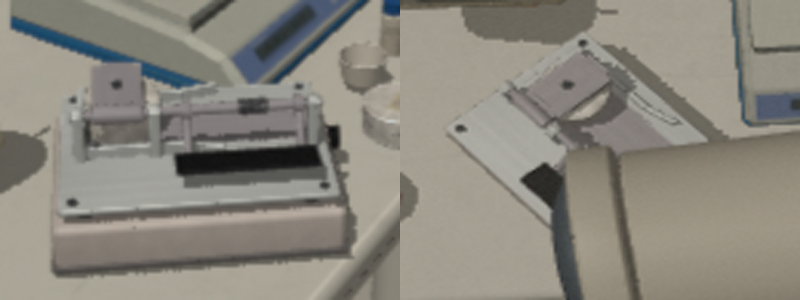

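The flap is down on the tin (scene crop 115,90) and the bar has come partly up. Let it settle, then check the lid's rear edge (it should be at x = 24) from the top image.

```bash
python3 -m inch '[{"fingers":-0.46,"dx":0,"dy":0,"dz":0,"twist":0},{"fingers":-0.46,"dx":0,"dy":0,"dz":0,"twist":0},{"fingers":-0.46,"dx":0,"dy":0,"dz":0,"twist":0},{"fingers":-0.46,"dx":0,"dy":0,"dz":0,"twist":0},{"fingers":-0.46,"dx":0,"dy":0,"dz":0,"twist":0}]'|head -1
python3 - <<'E'
from h import *
im=ctrl.camera("top");m=ctrl.camera_model("top")
xs=np.arange(0,.06,.003)
for y in(-.025,-.035):
    P=np.array([np.r_[C+RS@[x,y],.096] for x in xs])
    p=cv2.projectPoints(P,np.array(m["rvec"]),np.array(m["tvec"]),np.array(m["mtx"]),None)[0].reshape(-1,1,2).astype(np.float32)
    v=cv2.remap(cv2.cvtColor(im,cv2.COLOR_RGB2GRAY),p,None,1).ravel();print([(int(x*1000+.5),int(a)) for x,a in zip(xs,v)])
sc=ctrl.camera("scene")[...,::-1];cv2.imwrite("pics/s7.png",sc)
old=cv2.imread("pics/c6.png")[:,:400];new=cv2.resize(sc[180:290,225:375],(400,300),interpolation=2)
print("change since last",cv2.absdiff(old,new)[50:200,50:350].max())
E
```

```text
clock: 8.15
[(0, 131), (3, 130), (6, 130), (9, 129), (12, 98), (15, 86), (18, 85), (21, 86), (24, 96), (27, 144), (30, 163), (33, 168), (36, 145), (39, 109), (42, 89), (45, 124), (48, 130), (51, 130), (54, 131), (57, 129)]
[(0, 129), (3, 129), (6, 131), (9, 119), (12, 91), (15, 84), (18, 85), (21, 85), (24, 86), (27, 110), (30, 146), (33, 154), (36, 143), (39, 101), (42, 89), (45, 121), (48, 130), (51, 131), (54, 130), (57, 129)]
change since last 4
```

The lid edge is at about x = 25, so the tin is home. The flap is steady and the robot is clear, so I'm handing in.

```bash
python3 -c "
from workcell import ctrl
print(ctrl.hand_in())"
```

```text
the job is handed in; nothing more can be done
None
```

I handed in the job at about 8.3 s of the 38 s allowed: the tin is home against the end stop, the flap has sprung down onto its lid, and the robot is clear; the hand-in returned no verdict.

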